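Level a display riser with its screw foot and a pocket spirit level

ROBOT

A 7-joint arm with a two-finger parallel gripper is mounted at the origin on the work surface. World frame = base frame: x ahead of the robot, y to its left, z up, the work surface at z = 0. Lengths are in m, angles in rad, forces in N, time in s.
With the tool pointing down it reaches from about 0.4 to 0.85 m from the base axis. Payload 4.4 kg.
Tool frame: the origin (TCP) lies midway between the tips of the shut fingers; the grasp point (between the pads) lies 19 mm behind it; z points along the fingers, x is the direction in which the jaws open and shut, and the axes are right-handed (so a half turn about z gives the same grasp; the last joint's range is limited). The gripper opens to 94 mm and grips with 3 to 60 N. Pads are 16 mm wide; open, the fingers measure 119 mm over their backs; the gripper's body (75 mm by 177 mm) begins 78 mm behind the grasp point.
Start: joints at [1.09, 0.628, 0.038, 1.517, -0.027, 0.996, -0.02], TCP at [0.262, -0.595, 0.205] pointing down, gripper open.
Joint ranges: [-3.06, 3.06], [-0.37, 2.12], [-1.25, 1.32], [0.18, 2.47], [-1.1, 4.24], [0.23, 1.98], [-2.94, 2.94]. Speed limits (rad/s): [2.57, 2.57, 3.14, 3.14, 3.14, 3.14, 3.14].

INTERFACE

Orientations are given as a 3x3 rotation matrix whose columns are the frame's x, y, z axes.
In Python, from rig import arm gives the robot as it stands. The module is installed in compiled form; this text tells all that it offers. Calls block until the motion is done:
- arm.goto(position, orientation): joint-space move of the TCP to a pose.
- arm.line_to(position, attitude=None, speed=0.15, stop_force=None): straight line of the TCP; attitude=None keeps the orientation; speed is the mean speed in m/s. With stop_force (N) it stops when the force on the tool has changed by that much, and returns True; else False.
- arm.move_j(angles): joint-space move.
- arm.grip(opening, grip_force=None): finger opening in m; grip_force is the grip in N (None keeps the last); returns when the fingers have stopped.
- arm.sleep(seconds).
- arm.ik(position, orientation): joint angles nearest the present ones, or None.
- arm.get_obs(): the state.
- arm.read_camera(name): name is "side" or "top"; returns a dict with "frame" (480x640x3 uint8, blue, green, red), "intrinsics" (3x3 intrinsics, pixels), "R" (3x3) and "t" (3): a world point X has camera coordinates R X + t. Camera axes: x right, y down, z forward; pixel columns grow to the right and rows downward; lengths in m; the calibration is good to about 2 mm. A picture is of the moment at which its call begins. There is no depth.
A pose or a line that the arm cannot do raises arm.IKError and nothing moves.
- arm.hand_in(): hands the job in, once; it reports no verdict.
Trained networks look in a picture, given as the dict that the camera call returned (one of the last four; its "shot" number tells which), for a name from the list of things; names that differ only in an ending like _2 or _b are one class to them, and where a whole thing is asked for, a point or a joint stands for the part that bears it (a point fixed in the world has none). Each returns a list of dicts, best first, with "score" (0 to 1); they miss things now and then, are a little off and sometimes report something else, mostly with a low value. They report only what shows in the picture. A call takes as long as a camera call. They do not tell look-alikes from the thing itself.
- arm.boxes_of(picture, query): "extent" ([left, top, right, bottom] in pixels, round what is visible of it).
The state is a dict: "t": time; "qpos": joint angles; "joint_velocities": joint speeds; "tau": joint torques, N m; "tcp_pos": TCP position; "ee_rot": TCP orientation; "wrist_force": force on the tool from outside, world axes, zero at the start; "wrist_torque": the same for the moment, N m; "opening": finger opening in m.
Only numpy, scipy, OpenCV 4.12 (cv2) and the standard library are available. Lean on these libraries where they do the work, as an engineer would, in place of code of your own. Each camera call takes 0.05 s, during which the arm holds its last target.

TASK

The little display riser is not level: pick up the pocket spirit level that lies on its side on the little box of screws, stand it upright on its base edge on the riser's bare board, lengthwise along the board, and let go of it. Then turn the knob of the riser's screw foot until the bubble sits between the two lines, and finally press down on top of the level with the fingertips, a light steady push of about 10 N, and finish while still pressing, the level upright and the bubble still between the lines. Do not knock over the lamp or the bulb carton on the riser.

Things in the scene. Friction and masses are not known exactly. Their poses are not given: they have to be found in the camera images.
- level: pocket spirit level, aluminium block 64 long, 20 thick, 40 mm high, 143 g, yellow-green vial in its top. Origin: middle of the base edge (64 x 20). x along its length, y through its thickness, z from base to top (40 mm). Starts lying on its +y face across the screw box, x roughly away from the robot, vial side to the robot's left; upright, z points up. Grip it on its two end faces, 64 mm apart.
- level_top (a point): middle of the level's top, 40 mm from its base, on the clear cover of the vial, which is flush with the aluminium ends and can be pressed on
- screw_box: small heavy cardboard box of screws, 46 mm wide (x), 110 mm long (y), 30 mm tall, origin at the centre of its underside. The level lies flat on it, its length across the box's width, so that its ends overhang by about 9 mm each side and fingers may reach down beside the box. May be moved.
- bubble_mid (a point): middle of the bubble in the vial, 35 mm above the level's base. Its offset along the level's x, 0 = vial middle, is the reading: the bubble is 10 mm long, the two black lines 16 mm apart, so it sits between them while within +-3 mm. Valid only while the level stands upright; the bubble goes to the higher end, 1.4 mm per milliradian, settles in about 1 s and stops at +-14 mm.
- shelf: the riser's dark board on a steel tube frame, standing firmly. Origin: on its top face, about 75 mm above the table; x along the board towards the screw foot, y across, z up. It reaches from x = -165 to +118 and y = -75 to +75 mm. Bare, but for a bulb carton at about x = -135, y = +45 mm.
- knob (a point): centre of the screw foot's round black knob, 41 mm across, 26 mm tall, 105 mm above the table, 150 mm from the board's origin along its +x; keeps its height; free for fingers down to 80 mm above the table. Clockwise from above raises this end: 2.12 milliradian per radian, bubble about 3 mm per radian towards the foot. Starts 5 to 7.3 mrad low here; turns at 0.06 N m, stays where left.
- lamp: table lamp without its shade, square dark foot 115 mm, brushed steel column 55 mm square, bulb and wire harp, 430 mm tall, origin under its foot; stands to the robot's right
- carton_a: small bulb carton 44 x 44 x 85 mm standing on the board near the robot, origin at the centre of its underside
There are look-alikes about, which are no part of the job. Several things have the shape of the level; the one meant has the colours described above.

How it is judged:
On the way, in this order (a step that is already met when the one before it is completed fails the run):
1. the level stands upright on its base edge on the board, lengthwise (within 15 degrees), let go (angle between level's own z axis and vertical below 0.06 rad and angle between the x axis of level and the x axis of shelf, either way round below 0.26 rad and z of level in the frame of shelf between -0.004 and 0.004 m and contact force between level and shelf above 0.5 N and contact force between each of the arm, the fingers and level below 0.1 N), for 0.3 s.
2. the foot is turned until the board is level and the bubble of the standing level sits between the lines (angle between level's own z axis and vertical below 0.06 rad and angle between shelf's own z axis and vertical below 0.0035 rad and contact force between level and shelf above 0.5 N and x of bubble_mid in the frame of level between -0.003 and 0.003 m), for 0.5 s.
At the end, for the whole second after the job is handed in: The level stands upright (3 deg) on its base edge on the board, lengthwise (15 deg); the board is level within 3.5 mrad, the bubble within 3 mm of the middle, so between the lines; the fingers still press the level onto the board, 4.5 to 25 N between level and board (angle between level's own z axis and vertical below 0.06 rad and angle between the x axis of level and the x axis of shelf, either way round below 0.26 rad and z of level in the frame of shelf between -0.004 and 0.004 m and angle between shelf's own z axis and vertical below 0.0035 rad and x of bubble_mid in the frame of level between -0.003 and 0.003 m and contact force between level and shelf between 4.5 and 25 N and contact force between the fingers and level above 3 N); the arm keeps its last pose, push and grip.
It fails at once if the lamp is knocked over (angle between lamp's own z axis and vertical above 0.3 rad).
It fails at once if the bulb carton on the riser is knocked over (angle between carton_a's own z axis and vertical above 0.5 rad).
It also fails if it takes over 72 s, if anything falls off the work surface, if the arm or the gripper's body presses on something with over 40 N, if the wrist force passes 120 N, or if a joint passes its speed limit or range.

## Working session

There is one attempt and no reset: what is moved stays moved. The work goes in short steps, each a Python script; the robot and the scene stay as the last script left them, time stands still between calls to the robot, and variables do not carry over. Pictures are saved under pics/ and viewed, and the job is handed in when it is done.

```bash
mkdir -p pics; ls; python3 - <<'E'
from rig import arm
import cv2
o=arm.get_obs();print(o['t'],o['tcp_pos'],o['opening'],o['wrist_force']);print(o['ee_rot'])
for n in('side','top'):
    p=arm.read_camera(n);cv2.imwrite(f'pics/{n}0.png',p['frame'])
    print(n,p['intrinsics'].tolist(),p['R'].round(4).tolist(),p['t'].round(4).tolist(), (-p['R'].T@p['t']).round(3))
    for q in('level','screw_box','shelf','knob','lamp','carton_a'):
        print(q,[(round(d['score'],2),[int(v) for v in d['extent']]) for d in arm.boxes_of(p,q)][:5])
E
```

```text
pics
0.0 [ 0.26170339 -0.59428577  0.20456934] 0.09395245149565089 [1.06007612 0.20224089 0.59296995]
[[ 4.03003476e-01 -9.15198116e-01 -7.78983437e-04]
 [-9.15196615e-01 -4.03004226e-01  1.65789498e-03]
 [-1.83123598e-03  4.47855647e-05 -9.99998322e-01]]
side [[608.3921257983451, 0.0, 324.7926285576324], [0.0, 608.3921257983451, 238.2024937035724], [0.0, 0.0, 1.0]] [[-0.8281, -0.5606, 0.0057], [-0.4456, 0.652, -0.6134], [0.3402, -0.5105, -0.7897]] [0.3616, 0.3603, 1.043] [0.105 0.5   1.043]
level [(0.95, [306, 336, 348, 378]), (0.79, [271, 394, 310, 432]), (0.77, [241, 326, 276, 365]), (0.7, [212, 290, 247, 330])]
screw_box [(0.72, [231, 324, 285, 387])]
shelf [(0.96, [254, 189, 420, 301])]
knob [(0.56, [255, 188, 276, 231])]
lamp [(0.68, [443, 7, 530, 199])]
carton_a [(0.97, [362, 237, 397, 286]), (0.19, [253, 189, 416, 300])]
top [[459.0635464960326, 0.0, 311.3856423756285], [0.0, 459.0635464960326, 249.68901052807118], [0.0, 0.0, 1.0]] [[-0.003, -0.9999, -0.0116], [-0.9926, 0.0044, -0.1213], [0.1213, 0.0112, -0.9925]] [-0.1118, 0.5369, 1.0508] [ 0.405 -0.126  1.107]
level [(0.92, [224, 299, 248, 330]), (0.76, [191, 254, 218, 283]), (0.71, [215, 213, 245, 234]), (0.56, [168, 306, 201, 323])]
screw_box [(0.77, [186, 255, 235, 281])]
shelf [(0.57, [285, 193, 369, 326])]
knob [(0.74, [308, 172, 326, 197])]
lamp []
carton_a [(0.64, [300, 303, 324, 324])]
```

View pics/side0.png

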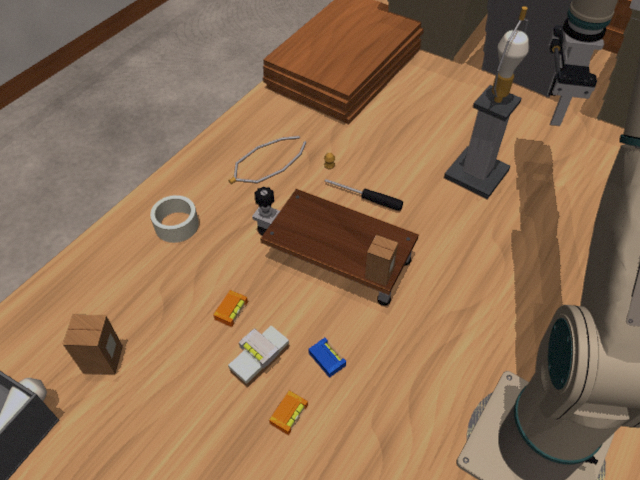

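View pics/top0.png

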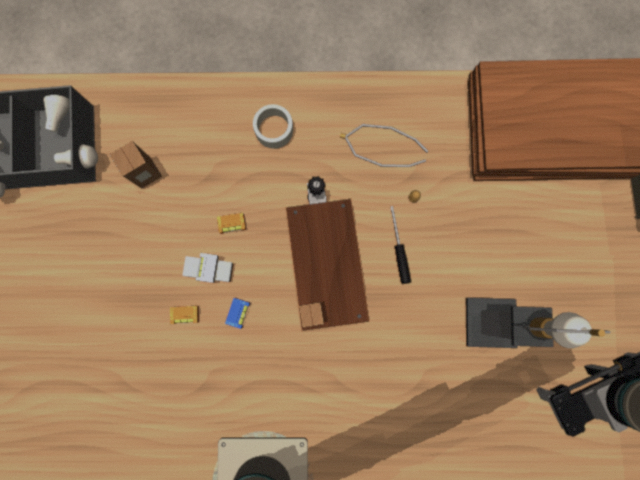

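```bash
python3 - <<'E'
import cv2,numpy as np
a=cv2.imread('pics/top0.png')[190:340,150:390];cv2.imwrite('pics/top0c.png',cv2.resize(a,None,fx=3.3,fy=3.3,interpolation=cv2.INTER_CUBIC))
a=cv2.imread('pics/side0.png')[270:440,200:440];cv2.imwrite('pics/side0c.png',cv2.resize(a,None,fx=3.3,fy=3.3,interpolation=cv2.INTER_CUBIC))
E
```

```text
(no output)
```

View pics/top0c.png

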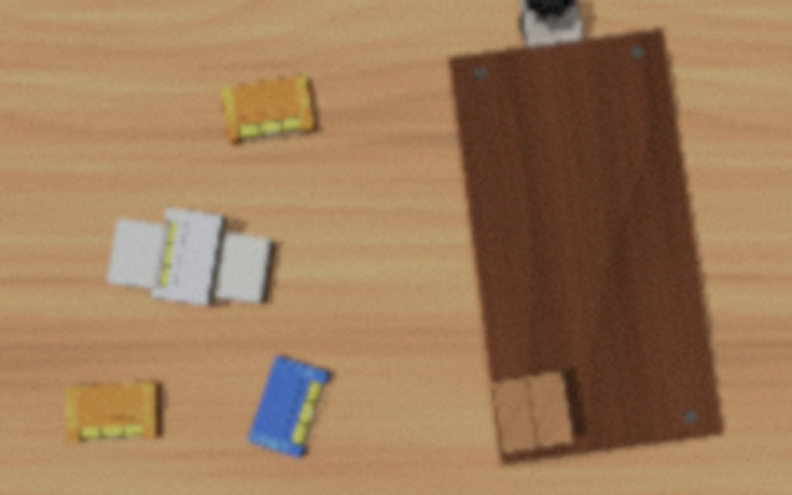

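View pics/side0c.png

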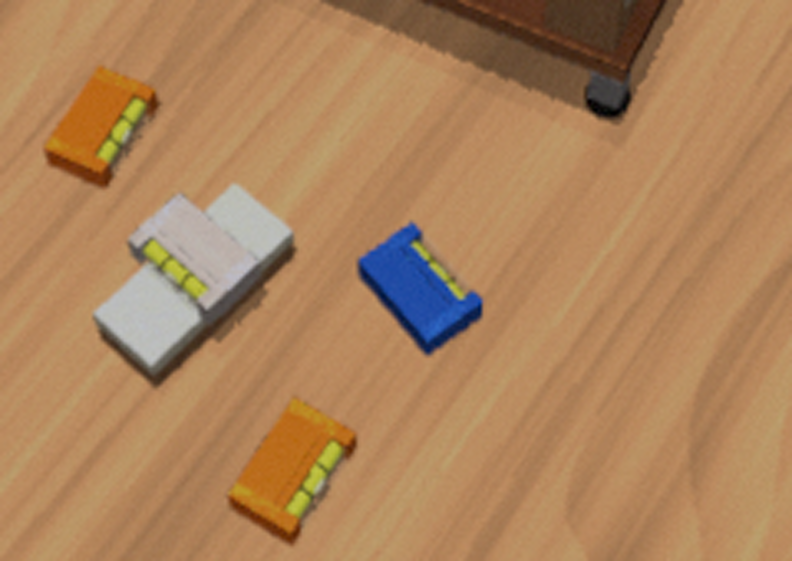

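Candidates in the top view: silver block on the white box at (206,268), orange ones at (231,222) and (184,314), and a blue one at (237,313). The silver/aluminium one on the white box matches the description, and the crop shows its yellow-green vial on the left. Next I fit the geometry.

```bash
cat > h.py <<'E'
import numpy as np,cv2
from scipy.optimize import least_squares
def proj(c,X):
    X=np.atleast_2d(X);Y=X@c['R'].T+c['t'];u=Y@c['intrinsics'].T;return u[:,:2]/u[:,2:]
def ray(c,uv,z):
    d=c['R'].T@np.linalg.solve(c['intrinsics'],[uv[0],uv[1],1.]);o=-c['R'].T@c['t'];return o+d*(z-o[2])/d[2]
def rz(a):c,s=np.cos(a),np.sin(a);return np.array([[c,-s,0],[s,c,0],[0,0,1.]])
E
python3 - <<'E'
from rig import arm
from h import *
T=arm.read_camera('top');S=arm.read_camera('side')
f=lambda p,ox,oy:np.array(p)/3.3+[ox,oy]
tl=f([(165,208),(225,214),(212,304),(153,296)],150,190)
sl=f([(130,240),(180,193),(262,258),(207,308)],200,270)
for n,c,P in(('top',T,tl),('side',S,sl)):
    W=np.array([ray(c,p,.05)for p in P]);print(n,W.round(4).tolist(),'len',np.linalg.norm(W[0]-W[3]),np.linalg.norm(W[0]-W[1]),'c',W.mean(0))
# box fit: order far-vial(+x,+z), far-base, near-base, near-vial ; origin of lying level center
L=np.array([(.032,.02),(.032,-.02),(-.032,-.02),(-.032,.02)])
def lev(p):return np.c_[(rz(p[2])[:2,:2]@L.T).T+p[:2],np.full(4,.05)]
def r(p):return np.r_[(proj(T,lev(p))-tl).ravel(),(proj(S,lev(p))-sl).ravel()]
s=least_squares(r,[.37,.12,-.1]);print('level',s.x,s.fun.round(1))
# shelf corners: top view crop
sh=f([(450,58),(662,30),(722,432),(502,463)],150,190)  # far-left, far-right, near-right, near-left
B=np.array([(.118,.075),(.118,-.075),(-.165,-.075),(-.165,.075)])
sS=np.array([(261,239),(297,193),(418,236),(385,285)],float) # far-left, far-right, near-right,near-left(guess)
def shp(p):return np.c_[(rz(p[2])[:2,:2]@B.T).T+p[:2],np.full(4,.075)]
for nm,fn in(('top',lambda p:(proj(T,shp(p))-sh).ravel()),('side',lambda p:(proj(S,shp(p))-sS).ravel()),('both',lambda p:np.r_[(proj(T,shp(p))-sh).ravel(),(proj(S,shp(p))-sS).ravel()])):
    q=least_squares(fn,[.4,-.15,0]);print('shelf',nm,q.x,q.fun.round(1))
k=rz(q.x[2])@[.15,0,0]+[q.x[0],q.x[1],.105];kt=k+[0,0,.013];print('knob',k,proj(T,kt),proj(S,kt))
ti=T['frame'].copy();si=S['frame'].copy()
for im,c in((ti,T),(si,S)):
    for g in(lev(s.x),shp(q.x)):cv2.polylines(im,[np.round(proj(c,g)*16).astype(int)],True,(0,255,0),1,cv2.LINE_AA,4)
    ring=kt+.0205*np.array([(np.cos(a),np.sin(a),0)for a in np.linspace(0,6.28,30)])
    cv2.polylines(im,[np.round(proj(c,ring)*16).astype(int)],True,(0,0,255),1,cv2.LINE_AA,4)
cv2.imwrite('pics/ft.png',cv2.resize(ti[165:340,165:385],None,fx=3.4,fy=3.4))
cv2.imwrite('pics/fs.png',cv2.resize(si[175:395,210:440],None,fx=2.7,fy=2.7))
E
```

```text
top [[0.5276, 0.1449, 0.05], [0.5232, 0.1024, 0.05], [0.46, 0.1102, 0.05], [0.4657, 0.1517, 0.05]] len 0.06228206680772826 0.04267900577274073 c [0.49412512 0.12729398 0.05      ]
side [[0.526, 0.146, 0.05], [0.5215, 0.1073, 0.05], [0.4593, 0.1138, 0.05], [0.4658, 0.1546, 0.05]] len 0.06079525986692407 0.03900891200124404 c [0.49315279 0.13041847 0.05      ]
level [ 0.49370401  0.12912095 -0.12538933] [-0.  -0.1 -1.2  0.1 -1.3  0.2 -0.6  0.5 -0.5 -1.   0.  -1.2  0.1 -0.3
  1.2 -0.3]
shelf top [ 0.52320785 -0.145966    0.13067275] [-0.4 -0.7  0.2 -1.   0.3  0.9 -0.   0.6]
shelf side [ 0.52505875 -0.14240634  0.13196452] [-1.7 -1.7 -2.4 -4.8 -0.2 -1.1  4.   5.6]
shelf both [ 0.5243617  -0.14419519  0.1313063 ] [-1.2 -1.2 -0.7 -1.5 -0.5  0.4 -0.8  0.1 -0.9 -2.1 -1.6 -5.2  0.5 -1.5
  4.7  5.2]
knob [ 0.67307045 -0.1245558   0.105     ] [[315.61574692 183.56687367]] [[263.47544668 192.52103149]]
```

View pics/ft.png

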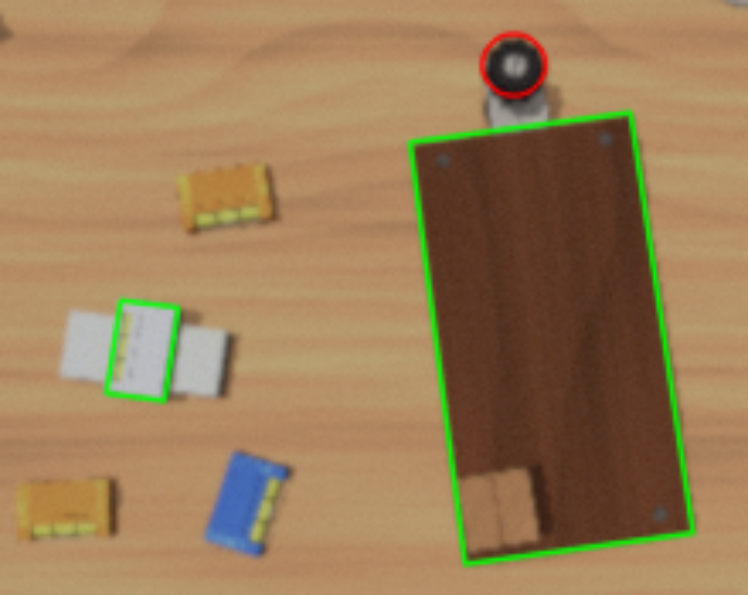

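View pics/fs.png

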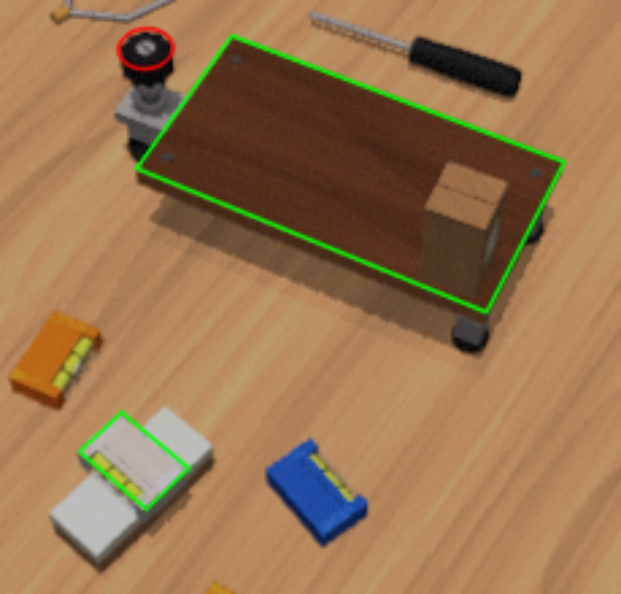

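```bash
cat >> h.py <<'E'
LV=np.array([0.4937,0.1291]);LY=-0.1254
SH=np.array([.5240,-.1448]);SY=.1310;KN=np.array([.6727,-.1250])
def upright(yaw):return rz(yaw)
def lying(yaw):
    x=rz(yaw)[:,0];z=rz(yaw)[:,1];return np.c_[x,np.cross(z,x),z]
def tool(th,sg):
    z=np.array([0,np.cos(th),-np.sin(th)]);x=np.array([sg,0,0.]);return np.c_[x,np.cross(z,x),z]
D=.010;GZ=.022
def tcp_lying(th,sg,lift=0,back=0):
    R=lying(LY);c=np.array([*LV,.04])+R@[0,0,GZ-.02];Rt=R@tool(th,sg)
    return c+Rt[:,2]*(D-back)+[0,0,lift],Rt
def tcp_up(th,sg,bx,by,flip,lift=0,back=0):
    yaw=SY+np.pi*flip;R=upright(yaw);b=np.array([*SH,.075])+rz(SY)@[bx,by,0];Rt=R@tool(th,sg)
    return b+[0,0,GZ+lift]+Rt[:,2]*(D-back),Rt
E
python3 - <<'E'
from rig import arm
from h import *
for thd in(25,35,45,55,65):
  th=np.radians(thd)
  for sg in(1,-1):
    g=arm.ik(*tcp_lying(th,sg));g2=arm.ik(*tcp_lying(th,sg,.1))
    print(thd,sg,'grasp',None if g is None else g.round(2),g2 is not None)
    for fl in(0,1):
      for bx in (-.03,.0):
        a=[arm.ik(*tcp_up(th,sg,bx,-.0,fl,l,b)) for l,b in((0,0),(.08,0),(0,.09))]
        print('   place',fl,bx,None if a[0] is None else np.round(a[0],2),[v is not None for v in a])
E
```

```text
25 1 grasp [-0.57  0.83  0.03  1.84  0.45  0.8  -1.04] True
   place 0 -0.03 [ 0.99  1.22 -0.6   1.41 -0.27  1.41  0.79] [True, True, True]
   place 0 0.0 [ 0.95  1.24 -0.61  1.34 -0.28  1.43  0.76] [True, True, True]
   place 1 -0.03 [-1.13  1.61  1.3   2.12 -0.76  0.46 -2.7 ] [True, True, True]
   place 1 0.0 [ 0.13  1.22 -0.88  2.01  1.48  1.95  1.55] [True, True, True]
25 -1 grasp [-1.16  1.23  1.18  1.86 -0.84  0.97 -2.94] True
   place 0 -0.03 [ 0.48  1.18  0.4   1.43 -0.89  1.78 -1.74] [True, True, True]
   place 0 0.0 [ 0.46  1.2   0.41  1.36 -0.93  1.8  -1.8 ] [True, True, True]
   place 1 -0.03 [-0.7   1.07  0.39  2.11  1.11  0.82 -1.41] [True, True, True]
   place 1 0.0 [-0.78  1.12  0.55  2.04  0.96  0.72 -1.22] [True, True, True]
35 1 grasp [-0.65  0.91  0.04  1.75  0.5   0.98 -1.13] True
   place 0 -0.03 [ 0.97  1.11 -0.59  1.5  -0.22  1.27  0.76] [True, True, True]
   place 0 0.0 [ 0.93  1.13 -0.59  1.43 -0.23  1.29  0.73] [True, True, True]
   place 1 -0.03 [ 0.27  1.2  -1.06  2.12  1.46  1.92  1.56] [True, True, True]
   place 1 0.0 [ 0.28  1.2  -1.06  2.04  1.5   1.
[... 1964 characters left out ...]
4] True
   place 0 -0.03 [ 0.79  0.8  -0.5   1.79 -0.04  0.85  0.55] [True, True, True]
   place 0 0.0 [ 0.75  0.82 -0.49  1.72 -0.04  0.88  0.52] [True, True, True]
   place 1 -0.03 [-0.69  0.93  1.04  2.14 -0.88  0.45 -2.13] [True, True, True]
   place 1 0.0 [-0.7   0.99  1.1   2.07 -0.89  0.53 -2.14] [True, True, True]
65 -1 grasp [-0.4   1.33 -0.7   1.42  1.02  1.93  1.54] True
   place 0 -0.03 [ 0.27  0.78  0.35  1.8  -0.69  1.02 -1.95] [True, True, True]
   place 0 0.0 [ 0.24  0.81  0.36  1.73 -0.7   1.06 -2.  ] [True, True, True]
   place 1 -0.03 [-0.27  0.66  0.3   2.13  0.69  0.41 -0.55] [True, True, True]
   place 1 0.0 [-0.24  0.68  0.25  2.06  0.66  0.47 -0.51] [True, True, True]
```

```bash
python3 - <<'E'
from rig import arm
from h import *
T=arm.read_camera('top');S=arm.read_camera('side')
# lamp foot rough corners (top view, z~0.02)
for p in((467,298),(517,298),(467,348),(517,348)):print('foot',ray(T,p,.02).round(3))
for p in((448,170),(482,193),(508,172)):print('footS',ray(S,p,.0).round(3))
for p in((300,305),(324,325)):print('carton top',ray(T,p,.16).round(3))
R=arm.get_obs()['ee_rot']
q0=arm.get_obs()['qpos'];print(q0.round(2))
u=np.array([.262,-.595]);u/=np.linalg.norm(u)
for r in(.40,.45,.5):
  for z in(.2,.3,.4):
    q=arm.ik([*(u*r),z],R);print(r,z,None if q is None else q.round(2))
E
```

```text
foot [ 0.422 -0.478  0.02 ]
foot [ 0.422 -0.595  0.02 ]
foot [ 0.307 -0.473  0.02 ]
foot [ 0.307 -0.588  0.02 ]
footS [ 0.427 -0.509  0.   ]
footS [ 0.329 -0.488  0.   ]
footS [ 0.307 -0.584  0.   ]
carton top [ 0.407 -0.092  0.16 ]
carton top [ 0.366 -0.14   0.16 ]
[ 1.09  0.63  0.04  1.52 -0.03  1.   -0.02]
0.4 0.2 [ 1.06  0.29  0.03  2.17 -0.02  0.68 -0.05]
0.4 0.3 [ 1.05  0.15  0.04  2.02 -0.01  0.98 -0.06]
0.4 0.4 [ 1.05  0.06  0.04  1.82 -0.    1.26 -0.07]
0.45 0.2 [ 1.07  0.36  0.04  2.06 -0.02  0.73 -0.04]
0.45 0.3 [ 1.06  0.23  0.04  1.91 -0.01  1.   -0.05]
0.45 0.4 [ 1.05  0.15  0.05  1.72 -0.01  1.27 -0.05]
0.5 0.2 [ 1.07  0.42  0.04  1.94 -0.02  0.78 -0.03]
0.5 0.3 [ 1.07  0.31  0.04  1.79 -0.02  1.04 -0.04]
0.5 0.4 [ 1.06  0.24  0.05  1.61 -0.01  1.29 -0.04]
```

```bash
python3 - <<'E'
from rig import arm
from h import *
import cv2
th=np.radians(50);sg=1
R=arm.get_obs()['ee_rot'];u=np.array([.4029,-.915])
arm.line_to([*(u*.42),.33],speed=.3)
q=np.array(arm.get_obs()['qpos']);q[0]=-.6;arm.move_j(q)
print(arm.get_obs()['t'])
p,Rt=tcp_lying(th,sg,0,.09)
print('ik',np.round(arm.ik(p+[0,0,.03],Rt),2))
arm.grip(.084)
arm.goto(p+[0,0,.03],Rt)
o=arm.get_obs();print(o['t'],o['tcp_pos'],p,o['opening'],o['wrist_force'])
for n in('side','top'):cv2.imwrite(f'pics/pre_{n}.png',arm.read_camera(n)['frame'][180:480,100:500] if n=='side' else arm.read_camera(n)['frame'][100:400,60:460])
E
```

```text
4.1417
ik [-0.86  0.99  0.18  1.44  0.4   1.43 -1.04]
5.5333 [0.50210281 0.19145775 0.12241093] [0.50161498 0.19188664 0.09142301] 0.08399603910153408 [-0.94307675 -0.76646543  1.18407078]
```

View pics/pre_side.png

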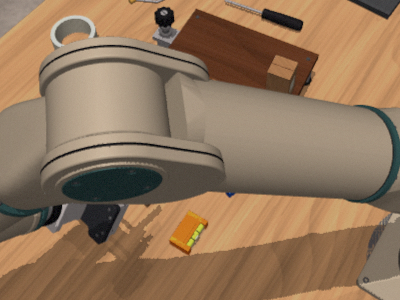

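View pics/pre_top.png

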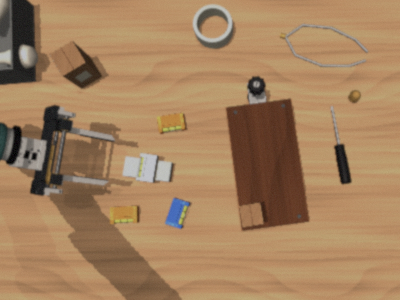

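```bash
python3 - <<'E'
from rig import arm
from h import *
import cv2
th=np.radians(50);sg=1
p,Rt=tcp_lying(th,sg)
print(arm.line_to(p,Rt,speed=.08,stop_force=8))
o=arm.get_obs();print(o['t'],o['tcp_pos'],p,o['wrist_force'])
cv2.imwrite('pics/g_top.png',cv2.resize(arm.read_camera('top')['frame'][190:340,100:300],None,fx=4,fy=4))
arm.grip(.05,30)
o=arm.get_obs();print(o['t'],o['tcp_pos'],o['opening'],o['wrist_force'])
E
```

```text
False
7.1833 [0.4932716  0.12397754 0.03379694] [0.49299204 0.123484   0.03357212] [ 0.63623524 -0.31135718  0.36917983]
7.6833 [0.49300386 0.12360873 0.03365137] 0.06396375185624675 [-0.83885305  0.47810601  1.05802935]
```

View pics/g_top.png

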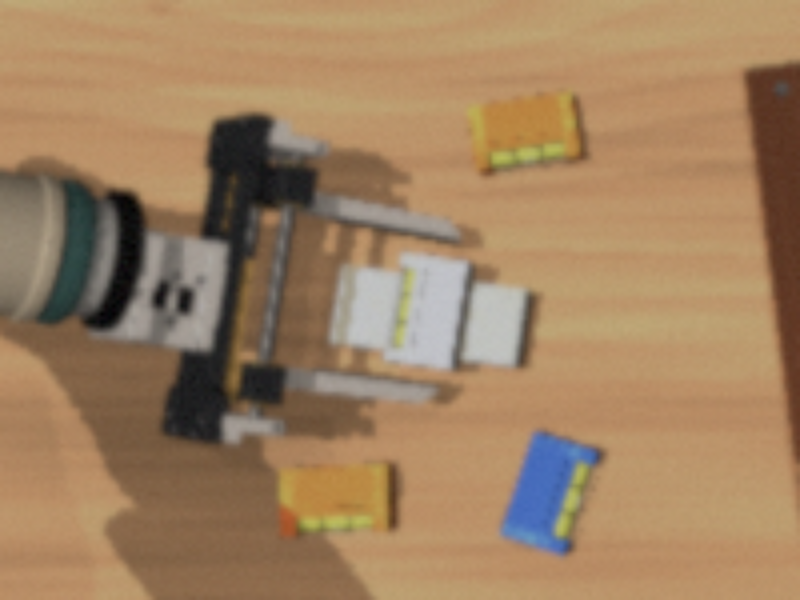

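Fingers straddle the silver level and the opening is 64 mm, so it is gripped. Next: lift, then transfer while rotating.

```bash
python3 - <<'E'
from rig import arm
from h import *
import cv2
th=np.radians(50);sg=1
p,Rt=tcp_lying(th,sg,.15)
arm.line_to(p,Rt,speed=.2)
o=arm.get_obs();print(o['t'],o['opening'],o['wrist_force'])
p2,R2=tcp_up(th,sg,-.02,0,0,.10)
try:
    arm.line_to(p2,R2,speed=.12);print('line')
except arm.IKError as e:
    print('IK',e)
o=arm.get_obs();print(o['t'],o['opening'],o['wrist_force'],o['tcp_pos'],p2,o['qpos'].round(2))
for n in('side','top'):cv2.imwrite(f'pics/tr_{n}.png',arm.read_camera(n)['frame'])
E
```

```text
8.5833 0.06403283563783153 [-0.3517739  -0.08840878 -2.49598395]
line
10.95 0.06357731671317651 [ 0.05019145  0.04858675 -1.31913097] [ 0.5034245  -0.14001886  0.18991356] [ 0.50333172 -0.14103971  0.18933956] [ 0.79  0.78 -0.37  1.58 -0.32  1.25  0.77]
```

View pics/tr_side.png

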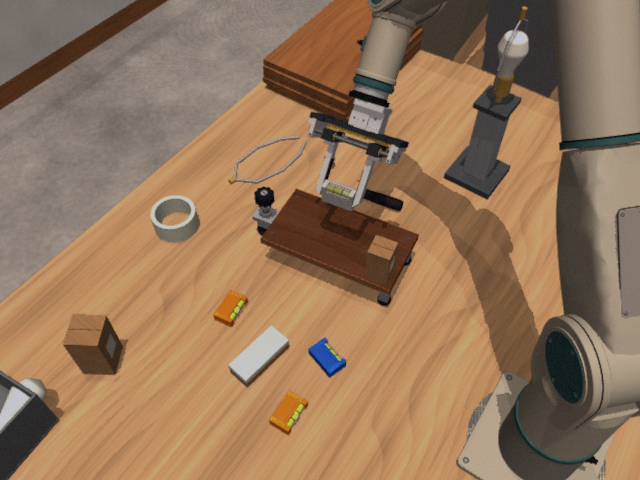

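View pics/tr_top.png

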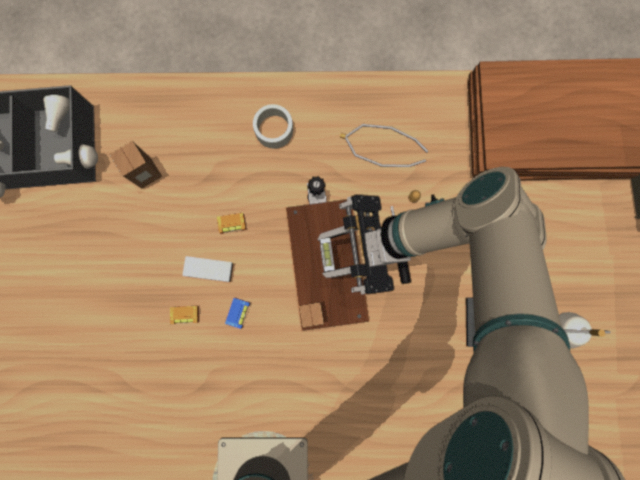

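```bash
python3 - <<'E'
from rig import arm
from h import *
import cv2
th=np.radians(50);sg=1
a,R2=tcp_up(th,sg,-.02,0,0,.012)
arm.line_to(a,R2,speed=.12)
arm.sleep(.15)
b,_=tcp_up(th,sg,-.02,0,0,-.006)
s=arm.line_to(b,R2,speed=.02,stop_force=3)
o=arm.get_obs();print(s,o['t'],o['opening'],o['wrist_force'],o['tcp_pos']-tcp_up(th,sg,-.02,0,0)[0])
for n in('side','top'):cv2.imwrite(f'pics/pl_{n}.png',arm.read_camera(n)['frame'])
E
python3 - <<'E'
import cv2
cv2.imwrite('pics/pl_c.png',cv2.resize(cv2.imread('pics/pl_side.png')[100:300,240:440],None,fx=3,fy=3))
E
```

```text
True 12.7417 0.06400143259816837 [ 0.45163337 -1.55347211  3.37960804] [-1.86195065e-04 -1.61513316e-05 -1.28015417e-03]
```

View pics/pl_c.png

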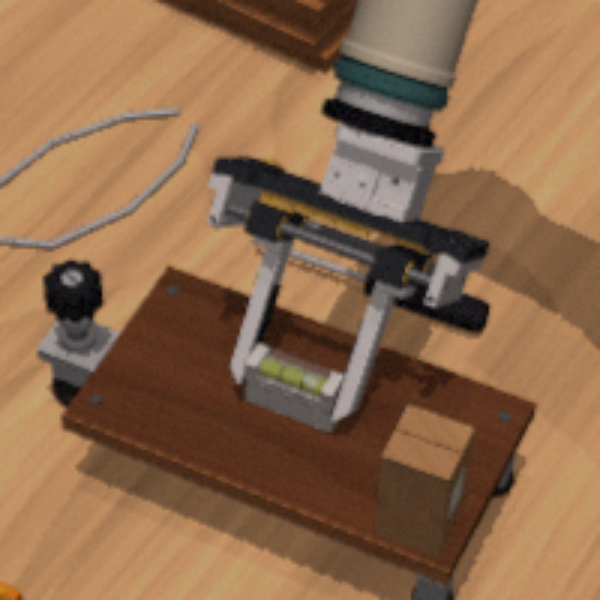

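```bash
python3 - <<'E'
from rig import arm
from h import *
import cv2
th=np.radians(50);sg=1
arm.grip(.078)
o=arm.get_obs();p=o['tcp_pos'];R=o['ee_rot']
arm.line_to(p-R[:,2]*.06,speed=.12)
arm.line_to(p-R[:,2]*.075+[0,0,.07],speed=.2)
o=arm.get_obs();print(o['t'],o['qpos'].round(2))
for n in('side','top'):cv2.imwrite(f'pics/re_{n}.png',arm.read_camera(n)['frame'])
im=cv2.imread('pics/re_side.png')
cv2.imwrite('pics/re_c.png',cv2.resize(im[180:310,240:440],None,fx=4,fy=4,interpolation=cv2.INTER_CUBIC))
# knob iks
for z in(.086,.16):
  for a in np.arange(-180,180,30):
    ra=np.radians(a);x=np.array([np.cos(ra),np.sin(ra),0]);Rk=np.c_[x,np.cross([0,0,-1],x),[0,0,-1]]
    q=arm.ik([*KN,z],Rk);print(z,a,None if q is None else q.round(2))
E
```

```text
14.5 [ 0.82  0.79 -0.35  1.46 -0.3   1.38  0.77]
0.086 -180 [ 0.61  0.98 -0.92  1.5   0.84  1.09  2.64]
0.086 -150 [-0.23  0.92  0.71  1.53 -0.69  0.96 -1.92]
0.086 -120 [-0.16  0.88  0.57  1.52 -0.56  0.9  -1.5 ]
0.086 -90 [-0.09  0.85  0.43  1.52 -0.42  0.86 -1.08]
0.086 -60 [-0.    0.82  0.26  1.52 -0.26  0.83 -0.69]
0.086 -30 [ 0.06  0.81  0.15  1.52 -0.15  0.82 -0.26]
0.086 0 [ 0.14  0.81  0.01  1.51 -0.01  0.82  0.15]
0.086 30 [ 0.22  0.81 -0.14  1.51  0.14  0.83  0.55]
0.086 60 [ 0.31  0.82 -0.31  1.51  0.3   0.86  0.95]
0.086 90 [ 0.41  0.85 -0.49  1.5   0.46  0.9   1.34]
0.086 120 [ 0.48  0.88 -0.63  1.5   0.59  0.95  1.77]
0.086 150 [ 0.55  0.93 -0.78  1.5   0.72  1.02  2.2 ]
0.16 -180 [ 0.63  0.9  -0.98  1.44  0.77  1.21  2.69]
0.16 -150 [-0.21  0.82  0.67  1.47 -0.55  1.05 -2.03]
0.16 -120 [-0.13  0.78  0.51  1.47 -0.42  1.01 -1.61]
0.16 -90 [-0.07  0.76  0.39  1.46 -0.32  0.98 -1.17]
0.16 -60 [ 0.02  0.74  0.23  1.46 -0.18  0.97 -0.76]
0.16 -30 [ 0.08  0.73  0.11  1.46 -0.09  0.96 -0.31]
0.16 0 [ 0.16  0.72 -0.03  1.46  0.03  0.96  0.12]
0.16 30 [ 0.24  0.73 -0.18  1.45  0.15  0.97  0.55]
0.16 60 [ 0.34  0.75 -0.35  1.45  0.28  1.    0.96]
0.16 90 [ 0.43  0.78 -0.54  1.45  0.43  1.04  1.37]
0.16 120 [ 0.51  0.81 -0.69  1.44  0.55  1.09  1.8 ]
0.16 150 [ 0.57  0.85 -0.84  1.44  0.66  1.14  2.25]
```

View pics/re_c.png

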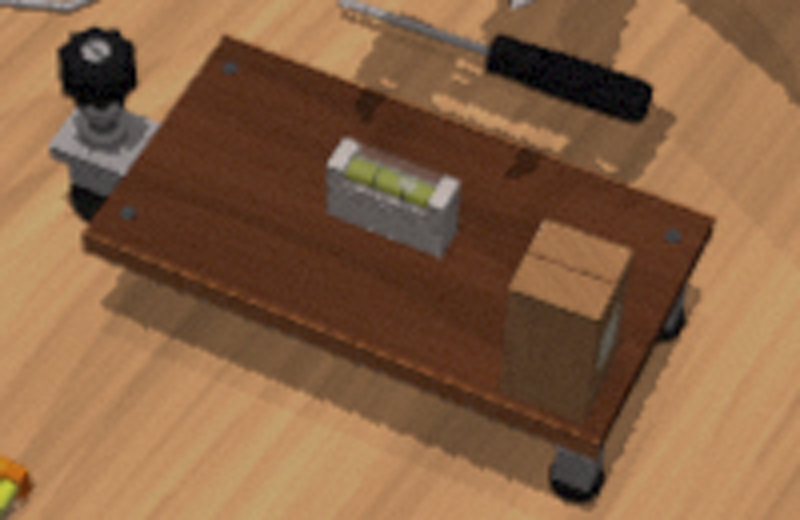

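The level stands upright, with the bubble toward the near (robot) end. I'll rectify the vial to read it.

```bash
cat >> h.py <<'E'
def rect(c,ctr,yaw,z,sc=10,hx=40,hy=16):
    # image: columns = along level x (mm*sc), rows = across (y + up)
    q=np.array([(-hx,hy),(hx,hy),(hx,-hy),(-hx,-hy)])/1000.
    W=np.c_[(rz(yaw)[:2,:2]@q.T).T+ctr,np.full(4,z)]
    src=proj(c,W).astype(np.float32);dst=np.float32([(0,0),(2*hx*sc,0),(2*hx*sc,2*hy*sc),(0,2*hy*sc)])
    return cv2.warpPerspective(c['frame'],cv2.getPerspectiveTransform(src,dst),(2*hx*sc,2*hy*sc),flags=cv2.INTER_CUBIC)
E
python3 - <<'E'
from rig import arm
from h import *
S=arm.read_camera('side');T=arm.read_camera('top')
ctr=SH+(rz(SY)@[-.02,0,0])[:2]
v=np.vstack([rect(S,ctr,SY,.113),np.zeros((10,800,3),np.uint8),rect(T,ctr,SY,.113)])
for k in(240,320,400,480,560):cv2.line(v,(k,0),(k,6),(0,0,255),1)
cv2.imwrite('pics/rect0.png',v[:600])
E
```

```text
(no output)
```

View pics/rect0.png

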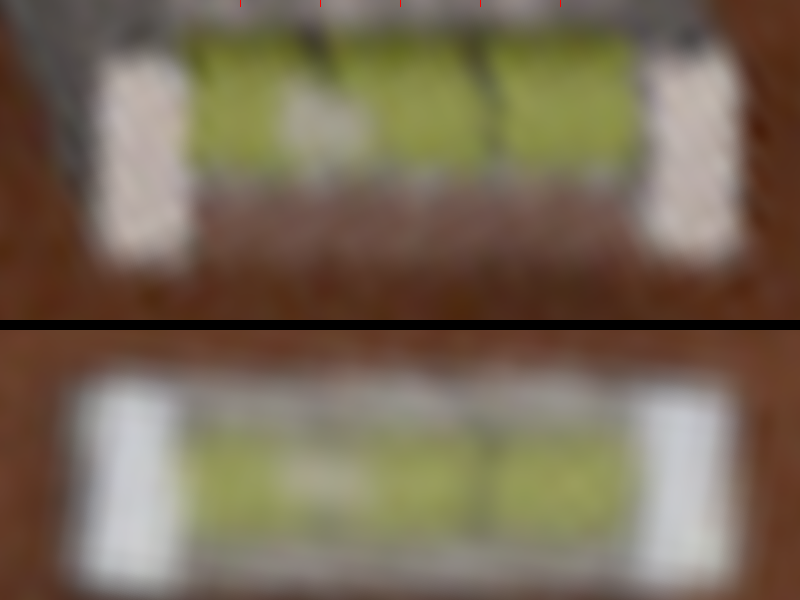

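Reading is about -8 mm (bubble at 325, line midpoint ~406 in the rectified view, 10 px/mm), so it needs about 2.75 rad clockwise.

```bash
python3 - <<'E'
from rig import arm
from h import *
Rd=np.c_[[1,0,0],[0,-1,0],[0,0,-1]].astype(float)
q=np.array(arm.ik([*KN,.18],Rd));print(q.round(2))
q[6]+=1.4
arm.grip(.06)
arm.move_j(q)
o=arm.get_obs();print(o['t'],o['tcp_pos'],np.degrees(np.arctan2(o['ee_rot'][1,0],o['ee_rot'][0,0])))
s=arm.line_to([*KN,.089],speed=.1,stop_force=6)
o=arm.get_obs();print(s,o['t'],o['tcp_pos'],o['qpos'].round(2))
S=arm.read_camera('side');T=arm.read_camera('top')
cv2.imwrite('pics/kn.png',np.hstack([cv2.resize(S['frame'][130:280,220:350],(390,450)),cv2.resize(T['frame'][130:280,250:380],(390,450))]))
E
```

```text
[ 0.17  0.7  -0.04  1.44  0.03  1.    0.12]
15.9833 [ 0.67223613 -0.12496431  0.17997334] 80.20352224755882
False 17.0417 [ 0.67334268 -0.12516346  0.08975718] [ 0.17  0.8  -0.04  1.51  0.04  0.83  1.51]
```

View pics/kn.png

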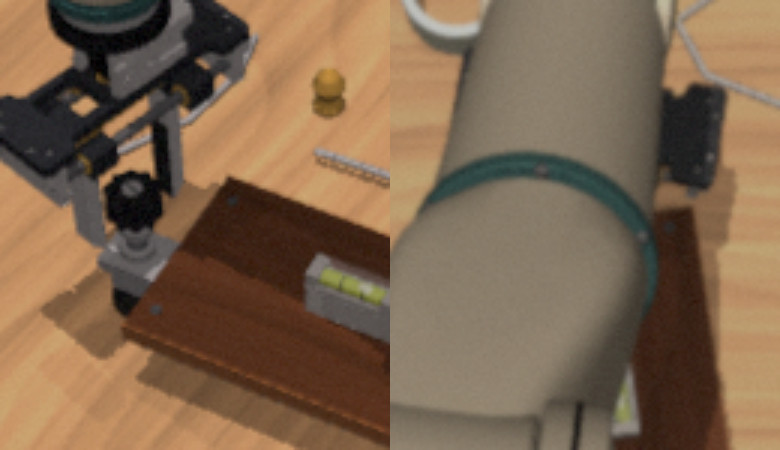

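```bash
python3 - <<'E'
from rig import arm
from h import *
arm.grip(.03,20)
o=arm.get_obs();print(o['t'],o['opening'],o['wrist_force'],o['wrist_torque'])
q=o['qpos'].copy()
ctr=SH+(rz(SY)@[-.02,0,0])[:2];vs=[]
S=arm.read_camera('side');vs.append(rect(S,ctr,SY,.113)[:200])
for d in(1.3,2.3):
    q2=q.copy();q2[6]-=d;arm.move_j(q2);arm.sleep(1.2)
    o=arm.get_obs();print(o['t'],o['qpos'][6],o['opening'],o['wrist_force'].round(1),o['wrist_torque'].round(2))
    S=arm.read_camera('side');vs.append(rect(S,ctr,SY,.113)[:200])
cv2.imwrite('pics/turn.png',np.vstack(vs))
E
```

```text
17.5833 0.04059207206600907 [ 0.0395525  -1.70474163  2.28256292] [-0.5213967   0.02473231  0.09089492]
20.0167 0.21003615222918384 0.0406193183134914 [-3.3 -2.8  3.8] [-0.84  0.69 -0.05]
22.2083 -0.7899265693788857 0.040643083913156984 [-6.2 -2.6  5.4] [-0.61  1.42 -0.05]
```

View pics/turn.png

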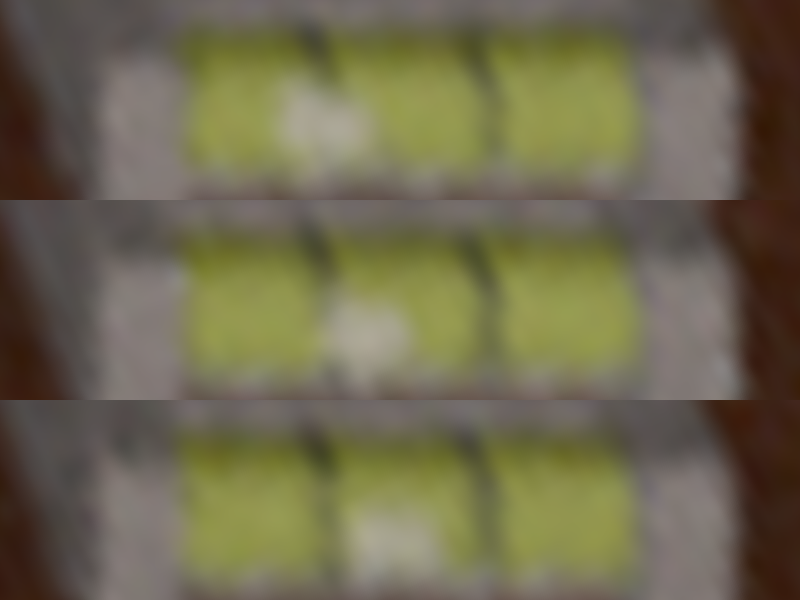

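```bash
python3 - <<'E'
from rig import arm
from h import *
q=arm.get_obs()['qpos'].copy();q[6]-=.38;arm.move_j(q)
arm.grip(.06);arm.sleep(1.2)
o=arm.get_obs();print(o['t'],o['opening'],o['wrist_force'].round(1))
ctr=SH+(rz(SY)@[-.02,0,0])[:2]
S=[arm.read_camera('side') for _ in range(4)]
f=np.mean([s['frame'].astype(float) for s in S],0).astype(np.uint8);s=dict(S[0],frame=f)
v=rect(s,ctr,SY,.113)[:220]
cv2.imwrite('pics/turn2.png',v)
# whiteness (blue channel) along bubble rows, dark along top rows
b=v[95:165,:,0].astype(float).mean(0);b=cv2.GaussianBlur(b[None],(0,0),6)[0]
g=v[100:170,:,1].astype(float).mean(0);g=cv2.GaussianBlur(g[None],(0,0),4)[0]
print('blue',b[200:640:10].round().astype(int));print('green',g[200:640:10].round().astype(int))
E
```

```text
24.425 0.05978723090391065 [ 0.5  0.1 -0.2]
blue [ 77  78  79  78  78  78  79  80  79  78  77  76  74  74  80  92 108 122
 129 130 128 128 126 121 111  98  84  75  72  73  75  76  77  78  79  79
  79  79  79  79  79  78  81  88]
green [143 148 148 148 148 148 147 147 147 147 144 137 127 124 134 149 157 160
 160 159 159 161 160 157 152 147 139 128 116 115 126 140 147 148 148 147
 146 147 148 148 148 145 140 131]
```

View pics/turn2.png

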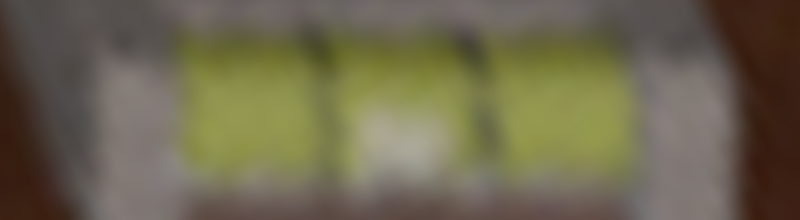

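Reading is about -0.4 mm (lines at 328/486, bubble 352–455). Now retract and press.

```bash
python3 - <<'E'
from rig import arm
from h import *
ctr=SH+(rz(SY)@[-.0195,0,0])[:2]
arm.line_to([*KN,.19],speed=.2)
arm.grip(0.0,20)
x=rz(SY)[:,0];Rp=np.c_[x,np.cross([0,0,-1],x),[0,0,-1]]
arm.line_to([*ctr,.16],Rp,speed=.15)
arm.line_to([*ctr,.126],Rp,speed=.1);arm.sleep(.4)
o=arm.get_obs();print(o['t'],o['tcp_pos'],ctr,o['opening'],o['wrist_force'])
f0=o['wrist_force'][2]
s=arm.line_to([*ctr,.100],Rp,speed=.012,stop_force=8)
for _ in range(3):
    o=arm.get_obs();print(s,o['t'],o['tcp_pos'],o['wrist_force'].round(2),f0);arm.sleep(.3)
S=arm.read_camera('side');cv2.imwrite('pics/press.png',np.hstack([cv2.resize(S['frame'][160:310,250:400],(450,450)),]))
E
```

```text
28.7167 [ 0.50483086 -0.14745603  0.12631456] [ 0.50466708 -0.1473472 ] 0.00024385426106855246 [-0.20952821 -0.23293308  0.46452416]
True 29.8083 [ 0.50468529 -0.14735914  0.11525841] [-0.95  0.04  5.69] 0.464524155483419
True 30.1083 [ 0.50469734 -0.14735554  0.1152768 ] [-1.06  0.68  4.91] 0.464524155483419
True 30.4083 [ 0.50468087 -0.14735711  0.11525047] [-1.36 -0.28  5.38] 0.464524155483419
```

View pics/press.png

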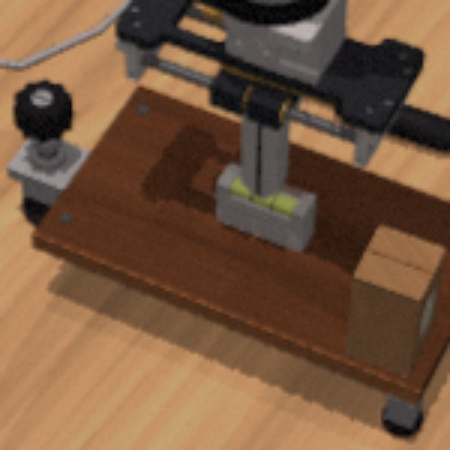

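```bash
python3 - <<'E'
from rig import arm
from h import *
x=rz(SY)[:,0];Rp=np.c_[x,np.cross([0,0,-1],x),[0,0,-1]]
ctr=SH+(rz(SY)@[-.0195,0,0])[:2]
def F():
    v=[]
    for _ in range(6):v.append(arm.get_obs()['wrist_force'][2]);arm.sleep(.04)
    return np.mean(v)-.46
p0=arm.get_obs()['tcp_pos'];z=p0[2]
for k in range(14):
    z-=.0003;arm.line_to([p0[0],p0[1],z],Rp,speed=.01);arm.sleep(.15);f=F();print(round(z,5),round(f,2))
    if f>9.3:break
arm.sleep(1.);print(arm.get_obs()['t'],F(),arm.get_obs()['wrist_force'])
S=arm.read_camera('side');T=arm.read_camera('top')
v=np.vstack([rect(S,ctr,SY,.113),rect(T,ctr,SY,.113)[:260]])
cv2.imwrite('pics/fin.png',v)
cv2.imwrite('pics/fin2.png',cv2.resize(S['frame'][160:310,250:450],None,fx=4,fy=4))
E
```

```text
0.11496 5.39
0.11466 7.77
0.11436 10.25
33.7083 9.94285567915948 [-2.51444332  0.39940085 11.1005421 ]
```

View pics/fin.png

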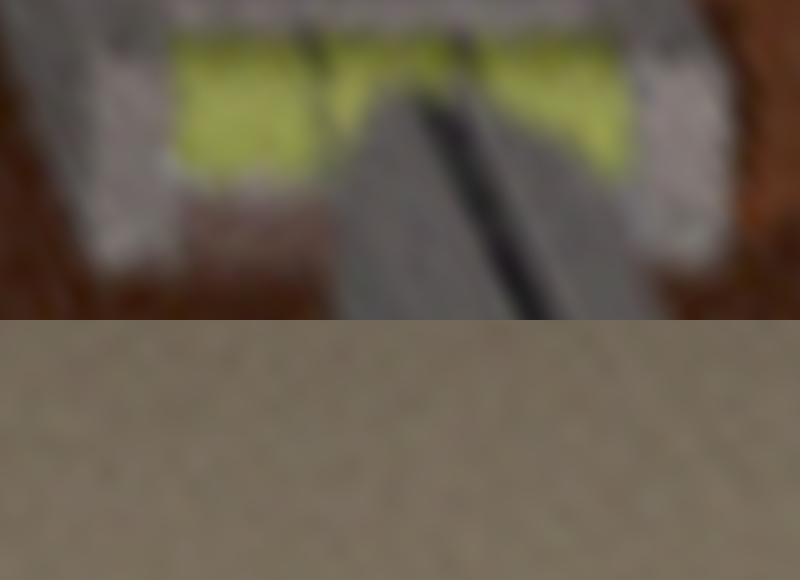

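View pics/fin2.png

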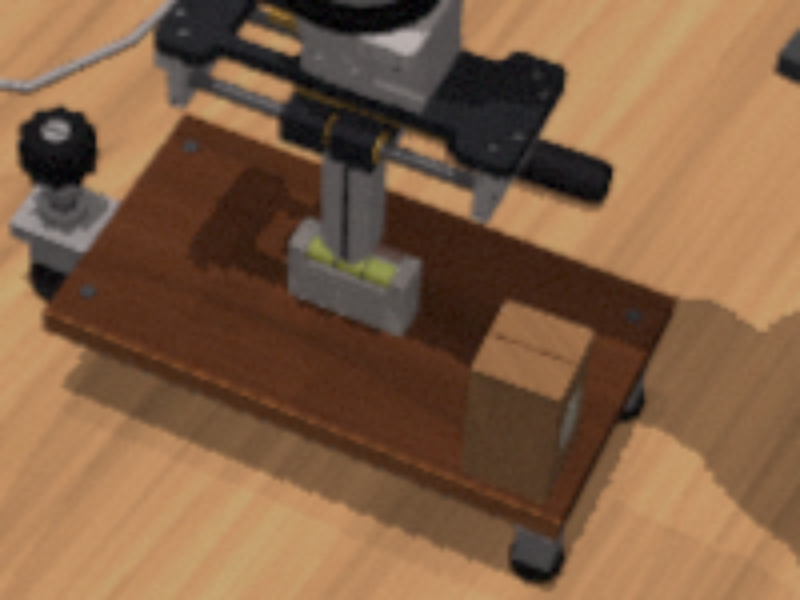

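```bash
python3 - <<'E'
from rig import arm
o=arm.get_obs();print(o['t'],o['wrist_force'],o['tcp_pos']);print(arm.hand_in());print(arm.get_obs()['wrist_force'])
E
```

```text
34.0583 [-3.92896338  0.29024553 11.35873879] [ 0.50470089 -0.14739257  0.11520271]
the job is handed in; nothing more can be done
None
the job is handed in; nothing more can be done
```

The job is handed in at about 34 s, with the fingertips still pressing the level. I gripped the silver level by its ends, stood it upright lengthwise on the board and let go. One grip on the knob then turned the screw foot about 2.7 rad clockwise.

**Last checks:**
- **Bubble:** it read about -0.4 mm after I released the knob. During the press the fingers hid it, so I could not read it directly; the part of the vial left in view showed no bubble outside the lines.
- **Push:** the average over the last readings was about 10 N. The final single reading was 11.4 N raw, with a sideways force that had crept up to about 4 N.
- **Level, lamp and carton:** the level looked upright in the last picture, and the carton was still standing. The last picture I took with the lamp in it, before the level was set down, showed it upright; later moves kept the arm clear of it.

No check disagreed. `hand_in` gave no verdict.

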